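# Pack the conservator's kit tray

### The arm

A 7-joint arm with a two-finger parallel gripper is mounted at the origin on the work surface. World frame = base frame: x ahead of the robot, y to its left, z up, the work surface at z = 0. Lengths are in m, angles in rad, forces in N, time in s.
With the tool pointing down it reaches from about 0.425 to 0.975 m from the base axis. Payload 16.7 kg.
Tool frame: the origin (TCP) lies midway between the tips of the shut fingers; the grasp point (between the pads) lies bot.grasp_offset behind it (bot.grasp_offset is the distance from the TCP to the grasp point, in m); z points along the fingers, y is the line along which they close (so a half turn about z gives the same grasp; the last joint's range is limited). The gripper opens to 85 mm and grips with 20 to 120 N. Pads are 22 mm wide; open, the fingers measure 114 mm over their backs; the gripper's body (76 mm by 85 mm) begins 54 mm behind the grasp point. The pads swing forward as they close: fully open they stand 13 mm farther back than shut.
Start: joints at [1.044, 0.426, 0.074, 1.606, -0.034, 1.111, -0.067], TCP at [0.248, -0.628, 0.231] pointing down, gripper open.
Joint ranges: [-2.85, 2.85], [-0.5, 2.14], [-1.23, 1.37], [0.21, 2.46], [-1.02, 4.16], [0.16, 2.05], [-2.73, 2.73]. Speed limits (rad/s): [1.89, 1.89, 2.39, 2.39, 3.01, 3.01, 3.01].

### API

Orientations are given as [roll, pitch, yaw] about the fixed x, y, z axes, in that order (R = Rz(yaw) Ry(pitch) Rx(roll)).
In Python, from rig import bot gives the robot as it stands.
- The arm moves only by the tool move_arm, never from a script. Its argument "commands" is a list of rows, each a list of 7 numbers: the turn, a rotation vector about the tool's x, y, z in degrees, then the shift along the tool's x, y, z in m, then the opening, from 0 (shut) to 1 (fully open). A call has 1 to 20 rows; each row shifts and turns the commanded pose from where the row before left it, along the tool's axes as they then stand; what a row does not reach is not made up. A row lasts 1/10 s, in which the tool goes at most 50 mm and 8.59 degrees, less where a joint would pass 70% of its speed; a pose out of reach is approached as far as the arm can. A call is refused whole if a number of a shift passes 0.05 or a number of a turn 8.59, either way. A call with a gripper value outside its range is refused whole. The fingers move at their own pace and stop on an object; "newtons" is the grip in N (left out, the last holds). Time passes only in rows, so rows that do not move let the fingers close. It gives the time, the measured TCP pose, the force, the opening and the grip force at its end, in the units of the state.
- bot.sense(): the state, without advancing time (a new reading comes with each control period).
- bot.read_camera(name): name is "scene" or "top"; returns a dict with "color" (480x640x3 uint8, red, green, blue), "fx", "fy", "cx", "cy" (pixels), "k1" (the pictures are not rectified: a ray, as slopes to the right and down, at radius r is drawn at 1 + k1 r^2 times it, then the intrinsics apply), "T" (4x4, takes a point from camera to world coordinates). Camera axes: x right, y down, z forward; pixel columns grow to the right and rows downward; lengths in m; the calibration is good to about 2 mm. A picture is of the moment at which its call begins. There is no depth.
- bot.job_done(): hands the job in; it is judged then, once.
The state is a dict: "time_s": time; "qpos": joint angles; "joint_velocities": joint speeds; "joint_torque": joint torques, N m; "tool_pos": TCP position; "orientation": TCP orientation; "contact_force": force on the tool from outside, world axes, zero at the start; "moment": the same for the moment, N m; "opening": opening from 0.0 (shut) to 1.0 (fully open); "grasp_force": force on a finger pad.
Only numpy, scipy, OpenCV 4.12 (cv2) and the standard library are available. Lean on these libraries where they do the work, as an engineer would, in place of code of your own. Each camera call takes 0.05 s, during which the arm holds its last target. There are 200 camera calls.

### The job

Pack the kit tray: put each of the three round-based steel weights upright in the bay of its size (large in large, medium in medium, small in small) and lay the burnisher flat in the long trough, either way round. Set each thing down rather than dropping it, and leave the two square-based weights standing where they are.

Things in the scene. Friction and masses are not known exactly. Their poses are not given: they have to be found in the camera images.
- round_large: large round pressing weight, plain steel, about 450 g: an upright disc 54 mm in diameter and 26 mm high, with a coaxial knob on top (20 mm in diameter, from 32 mm up to 58 mm, on a 12 mm neck). Origin: centre of its underside, z up. Stands upright on the bench at the start.
- round_medium: medium round pressing weight, plain steel, about 240 g: an upright disc 40 mm in diameter and 24 mm high, with a coaxial knob on top (18 mm in diameter, from 30 mm up to 54 mm, on a 12 mm neck). Origin: centre of its underside, z up. Stands upright on the bench at the start.
- round_small: small round pressing weight, plain steel, about 110 g: an upright disc 28 mm in diameter and 22 mm high, with a coaxial knob on top (16 mm in diameter, from 28 mm up to 50 mm, on a 12 mm neck). Origin: centre of its underside, z up. Stands upright on the bench at the start.
- bay_large: large bay: grey foam block 86 x 86 x 17 mm with a square white-floored pocket 78 x 78 mm, 13 mm deep. Origin: centre of its underside, 3 mm above the bench; pocket floor 4 mm above it. x, y along the sides. Fixed, in a grey tray (284 x 164 mm, walls 20 mm high); the three bays stand in a row 88 mm apart, in any order.
- bay_medium: medium bay: grey foam block 86 x 86 x 17 mm with a square white-floored pocket 64 x 64 mm, 13 mm deep. Origin: centre of its underside, 3 mm above the bench; pocket floor 4 mm above it. x, y along the sides. Fixed, in a grey tray (284 x 164 mm, walls 20 mm high); the three bays stand in a row 88 mm apart, in any order.
- bay_small: small bay: grey foam block 86 x 86 x 17 mm with a square white-floored pocket 52 x 52 mm, 13 mm deep. Origin: centre of its underside, 3 mm above the bench; pocket floor 4 mm above it. x, y along the sides. Fixed, in a grey tray (284 x 164 mm, walls 20 mm high); the three bays stand in a row 88 mm apart, in any order.
- burnisher: burnisher lying on the bench, 150 mm long, 60 g: wooden handle 100 long x 20 wide x 18 mm high, then a brass ferrule and a short blunt pale stone tip. Origin: middle of its length, on the underside; x towards the stone tip, z up. Handle from x = -75 to +25 mm; centre of mass within 10 mm of the origin.
- trough: long trough for the burnisher, in the same tray: grey foam strip 262 x 56 x 17 mm with a white-floored slot 174 x 44 mm, 8 mm deep. Origin: centre of its underside, 3 mm above the bench; slot floor 9 mm above it. x along the slot. Fixed; its centre line is 81 mm from that of the row of bays.
- square_large: look-alike that stays: a steel weight with a square base 48 x 48 x 26 mm and the same sort of round knob on top (20 mm in diameter, up to 58 mm). Origin: centre of its underside, z up. Stands loose on the bench.
- square_small: look-alike that stays: a steel weight with a square base 36 x 36 x 24 mm and the same sort of round knob on top (18 mm in diameter, up to 54 mm). Origin: centre of its underside, z up. Stands loose on the bench.
There are look-alikes about, which are no part of the job. Leave any orange look-alike of the square_small alone. What is shaped like the round_large but turquoise is not meant.

How it is judged:
At the end, for the whole second after the job is handed in: Each round weight upright on the floor of its own bay (20 mm of its centre, 0.1 rad, under 4 mm off the floor); burnisher flat in the trough (16 mm along, 15 mm across, 0.2 rad, either way round); square weights upright within 15 mm of their starts; all at rest (horizontal distance between round_large and bay_large below 0.02 m and z of round_large in the frame of bay_large between 0 and 0.008 m and angle between each of round_large, round_medium, round_small, burnisher, square_large, square_small's own z axis and vertical below 0.1 rad and linear speed of each of round_large, round_medium, round_small, burnisher, square_large, square_small below 0.03 m/s and angular speed of each of round_large, round_medium, round_small, burnisher, square_large, square_small below 0.3 rad/s and horizontal distance between round_medium and bay_medium below 0.02 m and z of round_medium in the frame of bay_medium between 0 and 0.008 m and horizontal distance between round_small and bay_small below 0.02 m and z of round_small in the frame of bay_small between 0 and 0.008 m and x of burnisher in the frame of trough between -0.016 and 0.016 m and y of burnisher in the frame of trough between -0.015 and 0.015 m and z of burnisher in the frame of trough between 0.005 and 0.013 m and angle between the x axis of burnisher and the x axis of trough, either way round below 0.2 rad and distance of each of square_large, square_small from where it was at the start of the episode below 0.015 m); the robot touches nothing.
It fails at once if the square large weight is shifted by more than 15 mm or tipped (distance of square_large from where it was at the start of the episode above 0.015 m or angle between square_large's own z axis and vertical above 0.35 rad).
It fails at once if the square small weight is shifted by more than 15 mm or tipped (distance of square_small from where it was at the start of the episode above 0.015 m or angle between square_small's own z axis and vertical above 0.35 rad).
It fails at once if a round weight or the burnisher is dropped (in the air more than 40 mm above the bench with no finger on it) ((height (world z) of round_large above 0.04 m and contact force between the fingers and round_large below 0.01 N) or (height (world z) of round_medium above 0.04 m and contact force between the fingers and round_medium below 0.01 N) or (height (world z) of round_small above 0.04 m and contact force between the fingers and round_small below 0.01 N) or (height (world z) of burnisher above 0.04 m and contact force between the fingers and burnisher below 0.01 N)).
It also fails if it takes over 99 s, if anything falls off the work surface, if the arm or the gripper's body presses on something with over 40 N, if the wrist force passes 120 N, or if a joint passes its speed limit or range.

## Working session

There is one attempt and no reset: what is moved stays moved. The work goes in short steps, Python scripts to look and compute and a tool call to move; the robot and the scene stay as the last step left them, time stands still between calls to the robot, and variables do not carry over. Pictures are saved under pics/ and viewed, at most 14 in all, crops included, and the job is handed in when it is done.

Besides the shell and the picture viewer there is one more tool, called after "Emit:" as name(argument=value, ...) on one line, values as JSON. move_arm: Moves the arm, as the interface text tells. Its arguments: {"type":"object","properties":{"commands":{"type":"array","items":{"type":"array","items":{"type":"number"}}},"newtons":{"type":"number"}},"required":["commands"]}

```bash
ls; mkdir -p pics; python3 - <<'E'
from rig import bot
import cv2
print(bot.grasp_offset, bot.sense())
for n in("scene","top"):
    c=bot.read_camera(n); cv2.imwrite(f"pics/{n}0.png",c["color"][...,::-1])
    print(n,{k:v for k,v in c.items() if k!="color"})
E
```

```text
pics
0.0187 {'time_s': 0.0, 'qpos': array([ 1.0444822 ,  0.42672967,  0.07382975,  1.60660338, -0.03412373,
        1.11078039, -0.06708585]), 'joint_velocities': array([0.00070279, 0.00030213, 0.00010188, 0.00127495, 0.00069029,
       0.0001793 , 0.00080146]), 'joint_torque': array([-1.58818490e-03, -9.49847674e+01,  3.76030147e+00, -4.63519692e+01,
        1.91776792e-02,  1.01681636e-02,  9.36570314e-05]), 'tool_pos': array([ 0.24821843, -0.62727385,  0.23061311]), 'orientation': array([-3.14033199e+00,  6.33844843e-05,  3.76805462e-01]), 'contact_force': array([-0.22489383,  0.42632444,  0.82726768]), 'moment': array([-0.04570715,  0.01614332,  0.02238144]), 'grasp_force': 0.0, 'opening': 1.002909374595857}
scene {'fx': 529.3765934333782, 'fy': 529.3765934333782, 'cx': 324.1715455868196, 'cy': 229.11643737375388, 'k1': -0.019399961298979057, 'T': array([[-0.45445269,  0.5277328 , -0.71761469,  1.13586731],
       [ 0.89076927,  0.27076841, -0.36498573,  0.29778588],
       [ 0.00169245, -0.80509786, -0.59313959,  0.52807967],
       [ 0.        ,  0.        ,  0.        ,  1.        ]])}
top {'fx': 537.2287973279615, 'fy': 537.2287973279615, 'cx': 316.19238415712834, 'cy': 235.1864559294414, 'k1': -0.12378385077054214, 'T': array([[ 0.02948411, -0.98798281,  0.15172556,  0.37269755],
       [-0.99952663, -0.02780706,  0.01316359, -0.01260153],
       [-0.00878636, -0.15204186, -0.988335  ,  0.91616718],
       [ 0.        ,  0.        ,  0.        ,  1.        ]])}
```

View pics/top0.png

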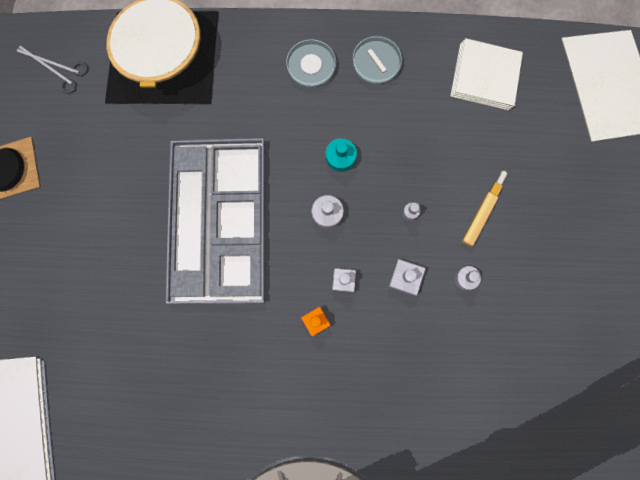

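View pics/scene0.png

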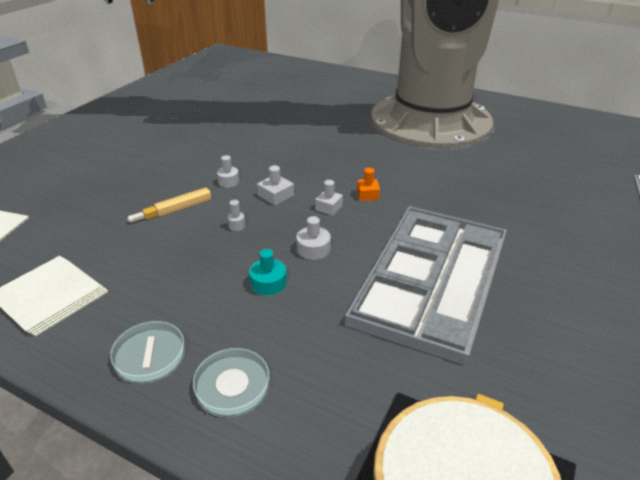

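Top view candidates:
- **Plain steel round weights:** (328,211) is the largest, (469,278) the medium and (412,211) the smallest.
- **To leave alone:** the squares at (408,277) and (344,280), the turquoise round at (341,154) and the orange square at (316,321).
- **Tray:** bays are large (238,170), medium (237,219) and small (236,271), with the trough at (189,221).
- **Burnisher:** around (485,208).

I'll confirm these in an enlarged crop and measure.

```bash
cat > h.py <<'E'
import numpy as np, cv2
from rig import bot
def cam(n):
    c=bot.read_camera(n); c["K"]=np.array([[c["fx"],0,c["cx"]],[0,c["fy"],c["cy"]],[0,0,1]]); c["D"]=np.array([c["k1"],0,0,0,0]); return c
def onplane(c,uv,z):
    s=cv2.undistortPoints(np.array(uv,float).reshape(-1,1,2),c["K"],c["D"]).reshape(-1,2)
    d=np.c_[s,np.ones(len(s))]@c["T"][:3,:3].T; o=c["T"][:3,3]
    return o+d*((z-o[2])/d[:,2])[:,None]
def proj(c,P):
    Ti=np.linalg.inv(c["T"]); return cv2.projectPoints(np.array(P,float).reshape(-1,1,3),cv2.Rodrigues(Ti[:3,:3])[0],Ti[:3,3],c["K"],c["D"])[0].reshape(-1,2)
E
python3 - <<'E'
from h import *
c=cam("top"); im=c["color"]; S=4
crop=cv2.resize(im[160:310,300:500][...,::-1],None,fx=S,fy=S,interpolation=cv2.INTER_CUBIC); cv2.imwrite("pics/crop1.png",crop)
big=cv2.resize(im,None,fx=S,fy=S,interpolation=cv2.INTER_CUBIC)
hsv=cv2.cvtColor(big,cv2.COLOR_RGB2HSV)
full=lambda p:(np.array(p,float)+.5)/S-.5
steel=((hsv[...,2]>105)&(hsv[...,1]<60)).astype(np.uint8)
n,l,st,ce=cv2.connectedComponentsWithStats(steel)
for name,uv,zt,r in[("RL",(328,216),.026,.027),("RM",(469,283),.024,.02),("RS",(412,214),.022,.014),("SL",(405,282),.026,.024),("SS",(342,284),.024,.018)]:
    m=(l==l[uv[1]*S,uv[0]*S]).astype(np.uint8)
    cnt=max(cv2.findContours(m,cv2.RETR_EXTERNAL,cv2.CHAIN_APPROX_NONE)[0],key=len)
    m=cv2.drawContours(np.zeros_like(m),[cnt],-1,1,-1)
    d=cv2.distanceTransform(m,cv2.DIST_L2,5); 
    y,x=np.nonzero(d>d.max()-.4); p=full((x.mean(),y.mean()))
    a=onplane(c,[p,p+[1,0]],zt); print(name,p.round(1),a[0].round(4),"r mm",(d.max()/S*np.linalg.norm(a[1]-a[0])*1e3).round(1),r)
# burnisher
for nm,m in(("handle",(hsv[...,0]>8)&(hsv[...,0]<35)&(hsv[...,1]>90)),):
    m=m.astype(np.uint8); m[:,:440*S]=0; m[:160*S]=0;m[260*S:]=0
    cnt=max(cv2.findContours(m,0,1)[0],key=cv2.contourArea)
    P=onplane(c,full(cv2.boxPoints(cv2.minAreaRect(cnt))),.016); print(nm,P.round(4).tolist(),"sides",np.linalg.norm(np.diff(P,axis=0),axis=1).round(4))
# white floors
w=((hsv[...,2]>200)&(hsv[...,1]<40)).astype(np.uint8); w[:,:165*S]=0; w[:,266*S:]=0; w[:138*S]=0; w[305*S:]=0
for cnt in cv2.findContours(w,0,1)[0]:
    if cv2.contourArea(cnt)<400*S*S: continue
    b=full(cv2.boxPoints(cv2.minAreaRect(cnt)))
    z=.012 if np.ptp(b[:,1])>70 else .007
    P=onplane(c,b,z); print("floor",b.mean(0).round(1),P.mean(0).round(4),"sides",np.linalg.norm(np.diff(P,axis=0),axis=1).round(4), "yaw",np.degrees(np.arctan2(*(P[1]-P[0])[1::-1])).round(1))
# tray outline
E
```

```text
RL [326.6 210.4] [ 0.5522 -0.0171  0.026 ] r mm 27.1 0.027
RM [468.1 277.9] [ 0.4445 -0.2571  0.024 ] r mm 20.4 0.02
RS [411.4 210.1] [ 0.5576 -0.1612  0.022 ] r mm 14.3 0.014
SL [406.7 276.8] [ 0.4437 -0.1531  0.026 ] r mm 24.7 0.024
SS [343.4 279.5] [ 0.4365 -0.048   0.024 ] r mm 18.5 0.018
handle [[0.5072, -0.247, 0.016], [0.6169, -0.3063, 0.016], [0.6068, -0.3264, 0.016], [0.4974, -0.2666, 0.016]] sides [0.1247 0.0225 0.1247]
floor [236.  270.5] [0.4477 0.1343 0.007 ] sides [0.05   0.0469 0.0499] yaw 3.1
floor [236.9 219.6] [0.5358 0.1373 0.007 ] sides [0.0577 0.0614 0.0571] yaw -88.6
floor [188.8 220.9] [0.5316 0.2203 0.012 ] sides [0.1731 0.0417 0.1725] yaw 3.0
floor [237.1 170. ] [0.6245 0.1418 0.007 ] sides [0.0732 0.0744 0.0722] yaw -88.3
```

View pics/crop1.png

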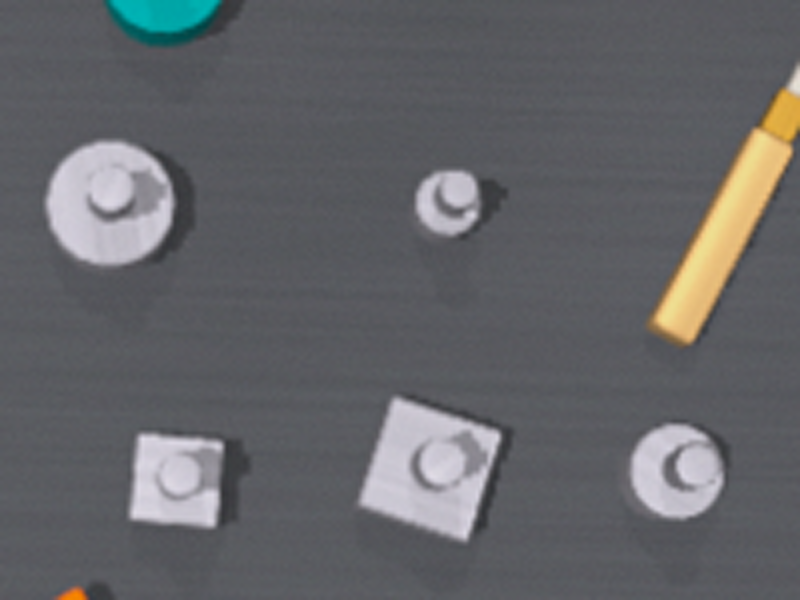

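The crop confirms it: three plain discs, large, small and medium from left to right, two square bases, and the coloured look-alikes separate. The measured radii and the bay spacing (88 mm) match the description. I'll start with the medium weight.

Emit:
move_arm(commands=[[0, 0, 7.2, 0, 0, 0, 0.5], [0, 0, 7.2, 0, 0, 0, 0.5], [0, 0, 7.2, 0, 0, 0, 0.5], [0, 0, 0, 0.02, -0.037, 0, 0.5], [0, 0, 0, 0.02, -0.037, 0, 0.5], [0, 0, 0, 0.02, -0.037, 0, 0.5], [0, 0, 0, 0.02, -0.037, 0, 0.5], [0, 0, 0, 0.02, -0.037, 0, 0.5], [0, 0, 0, 0.02, -0.037, 0, 0.5], [0, 0, 0, 0.02, -0.037, 0, 0.5], [0, 0, 0, 0.02, -0.037, 0, 0.5], [0, 0, 0, 0.02, -0.037, 0, 0.5], [0, 0, 0, 0.016, -0.037, 0, 0.5], [0, 0, 0, 0, 0, 0, 0.5], [0, 0, 0, 0, 0, 0, 0.5]], newtons=40)

```text
time_s: 1.65
tool_pos: [0.4447, -0.2569, 0.2313]
orientation: [-3.142, 0.0, 0.002]
contact_force: [-0.2, -0.8, -0.5]
opening: 0.5
grasp_force: 0.0
```

Emit:
move_arm(commands=[[0, 0, 0, 0, 0, 0.04, 0.5], [0, 0, 0, 0, 0, 0.04, 0.5], [0, 0, 0, 0, 0, 0.04, 0.5], [0, 0, 0, 0, 0, 0.04, 0.5], [0, 0, 0, 0, 0, 0.02, 0.5], [0, 0, 0, 0, 0, 0.014, 0.5], [0, 0, 0, 0, 0, 0.01, 0.5], [0, 0, 0, 0, 0, 0, 0.5], [0, 0, 0, 0, 0, 0, 0], [0, 0, 0, 0, 0, 0, 0], [0, 0, 0, 0, 0, 0, 0], [0, 0, 0, 0, 0, 0, 0], [0, 0, 0, 0, 0, 0, 0], [0, 0, 0, 0, 0, 0, 0]])

```text
time_s: 3.05
tool_pos: [0.4451, -0.258, 0.0282]
orientation: [3.141, -0.001, -0.0]
contact_force: [-0.9, 0.3, 9.0]
opening: 0.194
grasp_force: 39.9
```

```bash
python3 - <<'E'
from h import *
c=cam("scene"); u=proj(c,[.4445,-.257,.04])[0]; print(u); x,y=u.astype(int)
cv2.imwrite("pics/g1.png",cv2.resize(c["color"][max(0,y-90):y+60,max(0,x-100):x+100][...,::-1],None,fx=3,fy=3))
E
```

```text
[227.39160362 163.75182279]
```

View pics/g1.png

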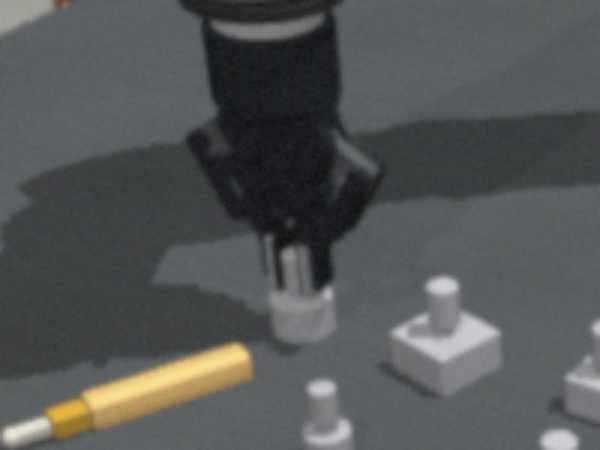

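The picture shows the medium weight gripped by its knob at (300,290) in the crop, still upright. I'll lift it and carry it over the medium bay.

Emit:
move_arm(commands=[[0, 0, 0, 0, 0, -0.015, 0], [0, 0, 0, 0, 0, -0.025, 0], [0, 0, 0, 0, 0, -0.03, 0], [0, 0, 0, 0, 0, -0.02, 0], [0, 0, 0, 0.004, -0.016, 0, 0], [0, 0, 0, 0.008, -0.033, 0, 0], [0, 0, 0, 0.008, -0.033, 0, 0], [0, 0, 0, 0.008, -0.033, 0, 0], [0, 0, 0, 0.008, -0.033, 0, 0], [0, 0, 0, 0.008, -0.033, 0, 0], [0, 0, 0, 0.008, -0.033, 0, 0], [0, 0, 0, 0.008, -0.033, 0, 0], [0, 0, 0, 0.008, -0.033, 0, 0], [0, 0, 0, 0.008, -0.033, 0, 0], [0, 0, 0, 0.008, -0.033, 0, 0], [0, 0, 0, 0.005, -0.033, 0, 0], [0, 0, 0, 0.002, -0.015, 0, 0], [0, 0, 0, 0, 0, 0, 0], [0, 0, 0, 0, 0, 0, 0]])

```text
time_s: 5.0
tool_pos: [0.5352, 0.1357, 0.1173]
orientation: [3.141, 0.0, -0.0]
contact_force: [-0.7, 0.0, -1.5]
opening: 0.193
grasp_force: 39.5
```

Emit:
move_arm(commands=[[0, 0, 0, 0, 0, 0.02, 0], [0, 0, 0, 0, 0, 0.03, 0], [0, 0, 0, 0, 0, 0.02, 0], [0, 0, 0, 0, 0, 0.007, 0], [0, 0, 0, 0, 0, 0.003, 0], [0, 0, 0, 0, 0, 0.001, 0], [0, 0, 0, 0, 0, 0.001, 0], [0, 0, 0, 0, 0, 0, 0]])

```text
time_s: 5.8
tool_pos: [0.536, 0.1363, 0.0361]
orientation: [-3.141, -0.001, -0.0]
contact_force: [0.1, -0.6, -2.3]
opening: 0.196
grasp_force: 39.5
```

Emit:
move_arm(commands=[[0, 0, 0, 0, 0, 0.001, 0], [0, 0, 0, 0, 0, 0.001, 0], [0, 0, 0, 0, 0, 0, 0]])

```text
time_s: 6.1
tool_pos: [0.5362, 0.137, 0.0348]
orientation: [-3.141, -0.002, 0.0]
contact_force: [-5.2, 0.1, 20.4]
opening: 0.193
grasp_force: 42.0
```

Emit:
move_arm(commands=[[0, 0, 0, 0, 0, -0.0005, 0], [0, 0, 0, 0, 0, 0, 0.5], [0, 0, 0, 0, 0, 0, 0.5], [0, 0, 0, 0, 0, 0, 0.5], [0, 0, 0, 0, 0, 0, 0.5], [0, 0, 0, 0, 0, -0.02, 0.5], [0, 0, 0, 0, 0, -0.03, 0.5], [0, 0, 0, 0, 0, -0.03, 0.5], [0, 0, 0, 0, 0, -0.01, 0.5], [0, 0, 0, 0.004, 0.034, 0, 0.5], [0, 0, 0, 0.004, 0.04, 0, 0.5], [0, 0, 0, 0.004, 0.04, 0, 0.5], [0, 0, 0, 0.004, 0.04, 0, 0.5], [0, 0, 0, 0, 0, 0, 0.5], [0, 0, 0, 0, 0, 0, 0.5]])

```text
time_s: 7.6
tool_pos: [0.5513, -0.0186, 0.1234]
orientation: [3.142, 0.001, -0.002]
contact_force: [0.0, -0.3, -0.1]
opening: 0.502
grasp_force: 0.0
```

Emit:
move_arm(commands=[[0, 0, 0, 0, -0.001, 0.03, 0.5], [0, 0, 0, 0, 0, 0.035, 0.5], [0, 0, 0, 0, 0, 0.018, 0.5], [0, 0, 0, 0, 0, 0.01, 0.5], [0, 0, 0, 0, 0, 0, 0.5], [0, 0, 0, 0, 0, 0, 0], [0, 0, 0, 0, 0, 0, 0], [0, 0, 0, 0, 0, 0, 0], [0, 0, 0, 0, 0, 0, 0], [0, 0, 0, 0, 0, 0, 0]], newtons=60)

```text
time_s: 8.6
tool_pos: [0.5522, -0.0165, 0.0319]
orientation: [-3.141, -0.002, -0.0]
contact_force: [-2.3, 0.6, 9.2]
opening: 0.21
grasp_force: 58.7
```

Emit:
move_arm(commands=[[0, 0, 0, 0, 0, -0.015, 0], [0, 0, 0, 0, 0, -0.025, 0], [0, 0, 0, 0, 0, -0.03, 0], [0, 0, 0, 0, 0, -0.02, 0], [0, 0, 0, 0.007, -0.016, 0, 0], [0, 0, 0, 0.013, -0.028, 0, 0], [0, 0, 0, 0.013, -0.028, 0, 0], [0, 0, 0, 0.013, -0.028, 0, 0], [0, 0, 0, 0.013, -0.028, 0, 0], [0, 0, 0, 0.009, -0.02, 0, 0], [0, 0, 0, 0.005, -0.01, 0, 0], [0, 0, 0, 0, 0, 0, 0], [0, 0, 0, 0, 0, 0, 0]])

```text
time_s: 9.9
tool_pos: [0.6241, 0.1401, 0.121]
orientation: [3.141, 0.0, -0.001]
contact_force: [-1.0, -0.5, -5.6]
opening: 0.212
grasp_force: 59.4
```

Emit:
move_arm(commands=[[0, 0, 0, 0, 0, 0.02, 0], [0, 0, 0, 0, 0, 0.03, 0], [0, 0, 0, 0, 0, 0.02, 0], [0, 0, 0, 0, 0, 0.007, 0], [0, 0, 0, 0, 0, 0.003, 0], [0, 0, 0, 0, 0, 0.001, 0], [0, 0, 0, 0, 0, 0, 0]])

```text
time_s: 10.6
tool_pos: [0.6251, 0.1412, 0.0409]
orientation: [-3.141, -0.001, -0.001]
contact_force: [0.7, 0.3, -5.2]
opening: 0.21
grasp_force: 59.5
```

Emit:
move_arm(commands=[[0, 0, 0, 0, 0, 0.001, 0], [0, 0, 0, 0, 0, 0.001, 0], [0, 0, 0, 0, 0, 0, 0]])

```text
time_s: 10.9
tool_pos: [0.625, 0.1413, 0.039]
orientation: [-3.141, -0.001, -0.0]
contact_force: [-4.1, -1.5, 6.9]
opening: 0.214
grasp_force: 61.0
```

Emit:
move_arm(commands=[[0, 0, 0, 0, 0, 0, 0.5], [0, 0, 0, 0, 0, 0, 0.5], [0, 0, 0, 0, 0, 0, 0.5], [0, 0, 0, 0, 0, 0, 0.5], [0, 0, 0, 0, 0, -0.02, 0.5], [0, 0, 0, 0, 0, -0.03, 0.5], [0, 0, 0, 0, 0, -0.03, 0.5], [0, 0, 0, -0.007, 0.034, 0, 0.5], [0, 0, 0, -0.0075, 0.034, 0, 0.5], [0, 0, 0, -0.0075, 0.034, 0, 0.5], [0, 0, 0, -0.0075, 0.034, 0, 0.5], [0, 0, 0, -0.0075, 0.034, 0, 0.5], [0, 0, 0, -0.0075, 0.034, 0, 0.5], [0, 0, 0, -0.0075, 0.034, 0, 0.5], [0, 0, 0, -0.0075, 0.034, 0, 0.5], [0, 0, 0, -0.0075, 0.03, 0, 0.5], [0, 0, 0, 0, 0, 0, 0.5], [0, 0, 0, 0, 0, 0, 0.5]])

```text
time_s: 12.7
tool_pos: [0.5573, -0.1612, 0.1179]
orientation: [-3.141, -0.0, -0.002]
contact_force: [-0.1, 0.8, -0.7]
opening: 0.501
grasp_force: 0.0
```

```bash
python3 - <<'E'
from h import *
c=cam("scene"); cv2.imwrite("pics/s2.png",c["color"][130:380,150:550][...,::-1].repeat(2,0).repeat(2,1))
E
```

```text
(no output)
```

View pics/s2.png

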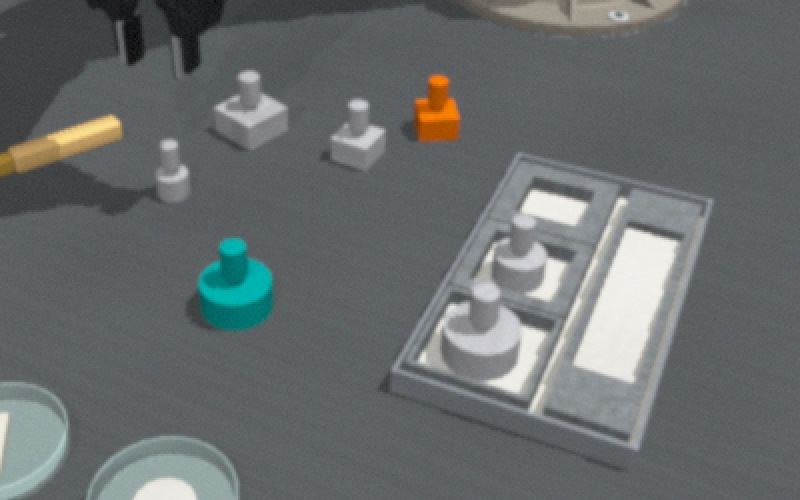

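Both weights stand upright inside their pockets, at (520,262) and (480,338) in the crop. Next is the small weight.

Emit:
move_arm(commands=[[0, 0, 0, 0, 0, 0.03, 0.5], [0, 0, 0, 0, 0, 0.035, 0.5], [0, 0, 0, 0, 0, 0.017, 0.5], [0, 0, 0, 0, 0, 0.01, 0.5], [0, 0, 0, 0, 0, 0, 0.5], [0, 0, 0, 0, 0, 0, 0], [0, 0, 0, 0, 0, 0, 0], [0, 0, 0, 0, 0, 0, 0], [0, 0, 0, 0, 0, 0, 0], [0, 0, 0, 0, 0, 0, 0], [0, 0, 0, 0, 0, 0, 0]], newtons=40)

```text
time_s: 13.85
tool_pos: [0.5583, -0.1606, 0.0271]
orientation: [3.141, -0.002, -0.0]
contact_force: [-0.1, 1.7, 7.7]
opening: 0.169
grasp_force: 39.1
```

Emit:
move_arm(commands=[[0, 0, 0, 0, 0, -0.015, 0], [0, 0, 0, 0, 0, -0.025, 0], [0, 0, 0, 0, 0, -0.03, 0], [0, 0, 0, 0, 0, -0.02, 0], [0, 0, 0, -0.005, -0.014, 0, 0], [0, 0, 0, -0.011, -0.03, 0, 0], [0, 0, 0, -0.011, -0.03, 0, 0], [0, 0, 0, -0.011, -0.03, 0, 0], [0, 0, 0, -0.011, -0.03, 0, 0], [0, 0, 0, -0.011, -0.03, 0, 0], [0, 0, 0, -0.011, -0.03, 0, 0], [0, 0, 0, -0.011, -0.03, 0, 0], [0, 0, 0, -0.011, -0.03, 0, 0], [0, 0, 0, -0.011, -0.03, 0, 0], [0, 0, 0, -0.006, -0.01, 0, 0], [0, 0, 0, 0, 0, 0, 0], [0, 0, 0, 0, 0, 0, 0]])

```text
time_s: 15.55
tool_pos: [0.4474, 0.1328, 0.1159]
orientation: [3.141, -0.0, -0.0]
contact_force: [-0.5, -0.3, -0.7]
opening: 0.164
grasp_force: 39.1
```

Contact is expected at a TCP z of about 0.034.

Emit:
move_arm(commands=[[0, 0, 0, 0, 0, 0.02, 0], [0, 0, 0, 0, 0, 0.03, 0], [0, 0, 0, 0, 0, 0.02, 0], [0, 0, 0, 0, 0, 0.007, 0], [0, 0, 0, 0, 0, 0.003, 0], [0, 0, 0, 0, 0, 0.001, 0], [0, 0, 0, 0, 0, 0, 0]])

```text
time_s: 16.25
tool_pos: [0.4481, 0.1333, 0.0355]
orientation: [-3.141, -0.001, -0.001]
contact_force: [-0.5, -0.8, -0.6]
opening: 0.17
grasp_force: 39.1
```

Emit:
move_arm(commands=[[0, 0, 0, 0, 0, 0.001, 0], [0, 0, 0, 0, 0, 0, 0]])

```text
time_s: 16.45
tool_pos: [0.4478, 0.1334, 0.0343]
orientation: [-3.141, -0.001, -0.0]
contact_force: [0.1, -0.3, -1.5]
opening: 0.169
grasp_force: 39.1
```

Emit:
move_arm(commands=[[0, 0, 0, 0, 0, 0.0005, 0], [0, 0, 0, 0, 0, 0, 0]])

```text
time_s: 16.65
tool_pos: [0.4479, 0.1335, 0.034]
orientation: [-3.141, -0.001, -0.0]
contact_force: [-2.6, -0.8, 11.2]
opening: 0.169
grasp_force: 40.4
```

Emit:
move_arm(commands=[[0, 0, 0, 0, 0, 0, 0.5], [0, 0, 0, 0, 0, 0, 0.5], [0, 0, 0, 0, 0, 0, 0.5], [0, 0, 0, 0, 0, 0, 0.5], [0, 0, 0, 0, 0, -0.02, 0.5], [0, 0, 0, 0, 0, -0.04, 0.5], [0, 0, 0, 0, 0, -0.03, 0.5], [0, 0, 0, 0.01, 0.036, 0, 0.5], [0, 0, 0, 0.01, 0.036, 0, 0.5], [0, 0, 0, 0.01, 0.036, 0, 0.5], [0, 0, 0, 0.01, 0.036, 0, 0.5], [0, 0, 0, 0.01, 0.036, 0, 0.5], [0, 0, 0, 0.01, 0.036, 0, 0.5], [0, 0, 0, 0.01, 0.036, 0, 0.5], [0, 0, 0, 0.01, 0.036, 0, 0.5], [0, 0, 0, 0.01, 0.036, 0, 0.5], [0, 0, 0, 0.01, 0.036, 0, 0.5], [0, 0, 0, 0.01, 0.036, 0, 0.5], [0, 0, 0, 0.01, 0.03, 0, 0.5]])

```text
time_s: 18.55
tool_pos: [0.5673, -0.2949, 0.1232]
orientation: [3.141, 0.0, -0.001]
contact_force: [-0.2, 0.3, 0.5]
opening: 0.503
grasp_force: 0.0
```

Emit:
move_arm(commands=[[0, 0, 7.1, 0, 0, 0, 0.5], [0, 0, 7.1, 0, 0, 0, 0.5], [0, 0, 7.1, 0, 0, 0, 0.5], [0, 0, 7.1, 0, 0, 0, 0.5], [0, 0, 0, 0, 0, 0, 0.5], [0, 0, 0, 0, 0, 0, 0.5]])

```text
time_s: 19.15
tool_pos: [0.5674, -0.2925, 0.1232]
orientation: [3.141, 0.0, -0.492]
contact_force: [-0.3, 0.1, -0.7]
opening: 0.497
grasp_force: 0.0
```

```bash
python3 - <<'E'
from h import *
s=bot.sense(); c=cam("scene"); im=c["color"]
t=cam("top")["color"]
cv2.imwrite("pics/s3.png",np.hstack([im[130:280,100:300],t[150:300,400:600]])[...,::-1].repeat(2,0).repeat(2,1))
# handle edges: back-end top corners in scene view on z=.018
hsv=cv2.cvtColor(im,cv2.COLOR_RGB2HSV); m=((hsv[...,0]>8)&(hsv[...,0]<30)&(hsv[...,1]>80)).astype(np.uint8); m[:170]=0;m[240:]=0;m[:,300:]=0
cnt=max(cv2.findContours(m,0,1)[0],key=cv2.contourArea)
print(onplane(c,cv2.boxPoints(cv2.minAreaRect(cnt)),.009).round(4).tolist())
print(s["tool_pos"],s["orientation"])
E
```

```text
[[0.5981, -0.336, 0.009], [0.4845, -0.2769, 0.009], [0.5166, -0.2431, 0.009], [0.6245, -0.3021, 0.009]]
[ 0.56739414 -0.2924927   0.12318889] [ 3.14148469e+00  3.04079236e-04 -4.91824947e-01]
```

View pics/s3.png

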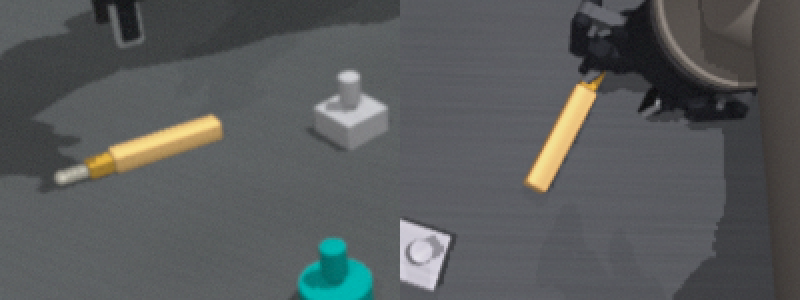

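The burnisher lies untouched. The scene view puts its handle centre within 3 mm of the first measurement, so I'll descend and grip it.

Emit:
move_arm(commands=[[0, 0, 0, 0, 0, 0.03, 0.5], [0, 0, 0, 0, 0, 0.04, 0.5], [0, 0, 0, 0, 0, 0.025, 0.5], [0, 0, 0, 0, 0, 0.014, 0.5], [0, 0, 0, 0, 0, 0.008, 0.5], [0, 0, 0, 0, 0, 0, 0.5], [0, 0, 0, 0, 0, 0, 0], [0, 0, 0, 0, 0, 0, 0], [0, 0, 0, 0, 0, 0, 0], [0, 0, 0, 0, 0, 0, 0], [0, 0, 0, 0, 0, 0, 0]], newtons=30)

```text
time_s: 20.35
tool_pos: [0.5683, -0.2931, 0.0077]
orientation: [-3.141, -0.002, -0.496]
contact_force: [-0.4, 0.2, 8.0]
opening: 0.226
grasp_force: 31.3
```

Emit:
move_arm(commands=[[0, 0, 0, 0, 0, -0.01, 0], [0, 0, 0, 0, 0, -0.02, 0], [0, 0, 0, 0, 0, 0, 0]])

```text
time_s: 20.65
tool_pos: [0.5689, -0.2934, 0.0395]
orientation: [-3.141, -0.004, -0.496]
contact_force: [0.8, 0.4, 0.0]
opening: 0.222
grasp_force: 30.3
```

```bash
python3 - <<'E'
from h import *
c=cam("scene"); im=c["color"]
cv2.imwrite("pics/s4.png",cv2.resize(im[100:280,100:320][...,::-1],None,fx=3,fy=3))
E
```

```text
(no output)
```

View pics/s4.png

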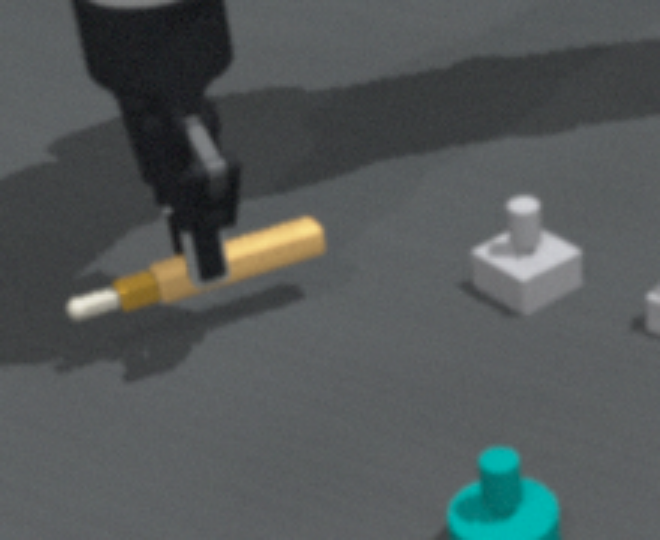

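The burnisher is held level near its middle. I'll raise it, turn it in line with the trough (about 2.7°) and carry it over.

Emit:
move_arm(commands=[[0, 0, 0, 0, 0, -0.02, 0], [0, 0, 0, 0, 0, -0.03, 0], [0, 0, 0, 0, 0, -0.03, 0], [0, 0, -3.9, 0, 0, -0.01, 0], [0, 0, -7.8, 0, 0, 0, 0], [0, 0, -7.8, 0, 0, 0, 0], [0, 0, -7.8, 0, 0, 0, 0], [0, 0, -3.9, 0, 0, 0, 0], [0, 0, 0, 0, 0, 0, 0]])

```text
time_s: 21.6
tool_pos: [0.5671, -0.2927, 0.126]
orientation: [-3.141, 0.0, 0.05]
contact_force: [0.2, -0.0, -0.2]
opening: 0.223
grasp_force: 30.4
```

Emit:
move_arm(commands=[[0, 0, 0, 0, -0.015, 0, 0], [0, 0, 0, -0.001, -0.033, 0, 0], [0, 0, 0, -0.001, -0.033, 0, 0], [0, 0, 0, -0.001, -0.033, 0, 0], [0, 0, 0, -0.001, -0.033, 0, 0], [0, 0, 0, -0.001, -0.033, 0, 0], [0, 0, 0, -0.001, -0.033, 0, 0], [0, 0, 0, -0.001, -0.033, 0, 0], [0, 0, 0, -0.001, -0.033, 0, 0], [0, 0, 0, -0.001, -0.033, 0, 0], [0, 0, 0, -0.001, -0.033, 0, 0], [0, 0, 0, -0.001, -0.033, 0, 0], [0, 0, 0, -0.001, -0.033, 0, 0], [0, 0, 0, -0.001, -0.033, 0, 0], [0, 0, 0, 0, -0.033, 0, 0], [0, 0, 0, 0, -0.033, 0, 0], [0, 0, 0, 0, -0.003, 0, 0], [0, 0, 0, 0, 0, 0, 0], [0, 0, 0, 0, 0, 0, 0]])

```text
time_s: 23.5
tool_pos: [0.5292, 0.2183, 0.1262]
orientation: [3.141, 0.0, 0.047]
contact_force: [0.4, -0.9, -0.3]
opening: 0.223
grasp_force: 30.3
```

Emit:
move_arm(commands=[[0, 0, 0, 0.002, 0, 0.02, 0], [0, 0, 0, 0, 0, 0.035, 0], [0, 0, 0, 0, 0, 0.03, 0], [0, 0, 0, 0, 0, 0.015, 0], [0, 0, 0, 0, 0, 0.004, 0], [0, 0, 0, 0, 0, 0.001, 0], [0, 0, 0, 0, 0, 0, 0]])

```text
time_s: 24.2
tool_pos: [0.5322, 0.2193, 0.0225]
orientation: [-3.141, -0.001, 0.048]
contact_force: [0.3, 0.9, -0.9]
opening: 0.224
grasp_force: 30.3
```

Emit:
move_arm(commands=[[0, 0, 0, 0, 0, 0.001, 0], [0, 0, 0, 0, 0, 0, 0]])

```text
time_s: 24.4
tool_pos: [0.532, 0.2193, 0.0211]
orientation: [-3.141, -0.001, 0.048]
contact_force: [0.3, -0.4, -0.7]
opening: 0.222
grasp_force: 30.3
```

Emit:
move_arm(commands=[[0, 0, 0, 0, 0, 0.001, 0], [0, 0, 0, 0, 0, 0, 0]])

```text
time_s: 24.6
tool_pos: [0.5318, 0.2193, 0.0197]
orientation: [-3.141, -0.001, 0.049]
contact_force: [-0.7, -0.5, 3.1]
opening: 0.223
grasp_force: 30.9
```

Emit:
move_arm(commands=[[0, 0, 0, 0, 0, 0, 0.4], [0, 0, 0, 0, 0, 0, 0.4], [0, 0, 0, 0, 0, 0, 0.4], [0, 0, 0, 0, 0, -0.02, 0.4], [0, 0, 0, 0, 0, -0.04, 0.4], [0, 0, 0, 0, 0, -0.04, 0.4], [0, 0, 0, 0, 0, -0.04, 0.4], [0, 0, 0, 0, 0, -0.04, 0.4], [0, 0, 0, 0, 0.04, 0, 0.4], [0, 0, 0, 0, 0.04, 0, 0.4], [0, 0, 0, 0, 0.04, 0, 0.4], [0, 0, 0, 0, 0.04, 0, 0.4], [0, 0, 0, 0, 0.04, 0, 0.4], [0, 0, 0, 0, 0.04, 0, 0.4], [0, 0, 0, 0, 0.04, 0, 0.4], [0, 0, 0, 0, 0.04, 0, 0.4], [0, 0, 0, 0, 0.04, 0, 0.4], [0, 0, 0, 0, 0.04, 0, 0.4], [0, 0, 0, 0, 0.04, 0, 0.4], [0, 0, 0, 0, 0.04, 0, 0.4]])

```text
time_s: 26.6
tool_pos: [0.5546, -0.2619, 0.1993]
orientation: [-3.142, 0.0, 0.049]
contact_force: [0.6, 0.4, -0.5]
opening: 0.399
grasp_force: 0.0
```

```bash
python3 - <<'E'
from h import *
c=cam("top"); a=c["color"][130:310,150:450]; b=cam("scene")["color"][140:380,200:540]
cv2.imwrite("pics/s5.png",np.vstack([cv2.resize(a,(500,300)),cv2.resize(b,(500,300))])[...,::-1])
E
```

```text
(no output)
```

View pics/s5.png

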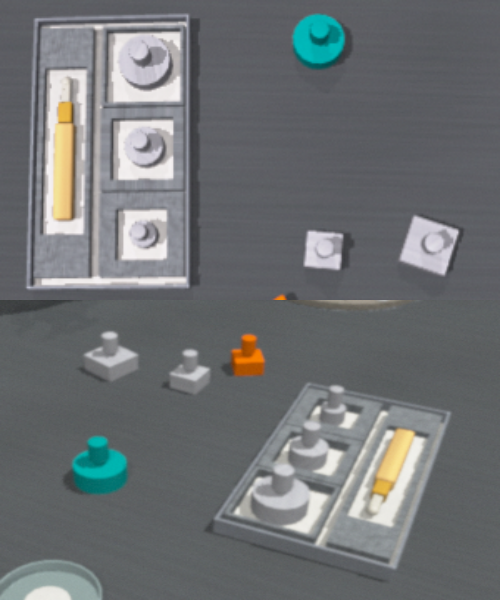

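All three weights stand in the right bays, the burnisher lies centred in the trough at (64,149) in the crop, and the square weights haven't moved. I'm handing the job in.

```bash
python3 -c "
from rig import bot
print(bot.job_done())"
```

```text
the job is handed in; nothing more can be done
None
```

The kit tray is packed and the job handed in at about 27 s: all three round weights stand in their own bays, the burnisher lies flat in the trough, and both square weights stand where they were; the judge's result was not shown.

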